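# Put the rotary tool's battery on charge

### The job

Put the flat battery pack on charge: slide it along the bench, without picking it up, until its plug block is fully home in the charger's socket, squarely against the charger's face. Then switch the charger on by pressing the raised half of its rocker switch right down, and leave the loose beads, the other battery pack and the rotary tool where they are.

Things in the scene. Friction and masses are not known exactly. Their poses are not given: they have to be found in the camera images.
- pack: The flat battery pack, dark plastic, 0.24-0.48 kg, loose. Body: a box 72 (x) by 80 (y) by 36 mm high, too wide for most grippers: push it; it slides with 1 to 4 N. A plug block 28 long, 40 wide (y), 22 high (6 to 28 mm above the bench), stepped leading edges, stands out from the middle of its +x end; the -x end is plain and flat. Origin: centre of the body's underside; x points to the plug, z up.
- pack_shoulder (a point): Point on the pack: the root of its plug block, in the plane of its shoulders (the flat end face either side of the plug block), 36 mm ahead (+x) of the pack's origin, 17 mm up; axes as the pack's.
- charger: The charger, dark plastic with a lighter top, screwed to the bench, immovable: 130 (x) by 120 (y) by 58 mm high. Lugs 4 mm thick stand out 15 mm at both sides. Origin: centre of its underside; x points from its flat front face (65 mm before the origin) into it, z up. The socket is in the middle of the front face.
- charger_mouth (a point): Centre of the socket's mouth, in the plane of the charger's front face, 17 mm up; x points straight in (the direction to push the pack), z up. Socket: 43 wide, 26 high (4 to 30 mm above the bench), 31 mm deep; its side walls flare to 53 mm at the face over the first 12 mm. The pack is home when its shoulders touch the face: pack_shoulder lies on charger_mouth, x axes in line.
- rocker (a joint): The charger's rocker switch: 0 rad (up to 0.05 at the start) is off, 0.40 fully on. On top of the charger, 48 mm long (charger's x), 27 wide; pivot 18 mm ahead (+x) of the charger's origin, 20 mm to +y, 60 mm above the bench. The raised half, on the +x side away from the socket, is pressed until level (surface 64 mm above the bench). Takes about 3 N at mid-half; stays where left.
- rocker_on (a point): Point on the surface of the rocker's ON half (raised at the start, about 69 mm above the bench), 14 mm from the pivot; it moves with the rocker. Press straight down here, with the fingers closed; it goes down about 5 mm to its stop.
- spare_pack: A different battery pack, not for this charger: base 78 x 60 x 26 mm with an upright stem 34 x 30 mm, 70 mm high in all. Loose, to be left alone. Origin: centre of its underside.
- rotary_tool: The cordless rotary tool lying on the bench, about 210 mm long (90 mm behind its origin, 120 mm ahead along x), 58 wide, 57 mm high. Loose, to be left alone. Origin: on the bench under its body.
- bead_a: A loose faceted terracotta bead, 26 mm across, 25 mm high, standing near the charger's left (+y) side. To be left alone. Origin: centre of its underside.
- bead_b: A loose faceted black bead, 24 mm across, 23 mm high, near the charger's right (-y) side. To be left alone. Origin: centre of its underside.
There are look-alikes about, which are no part of the job. What is shaped like the charger but orange or purple is not meant.

How it is judged (in metres and radians):
On the way, in this order (a step that is already met when the one before it is completed fails the run):
1. the pack is fully home in the socket while the charger is still off (x of pack_shoulder in the frame of charger_mouth above -0.003 m and horizontal distance between pack_shoulder and charger_mouth below 0.005 m and angle between the x axis of pack and the x axis of charger_mouth, either way round below 0.06 rad and angle between pack's own z axis and vertical below 0.05 rad and value of joint rocker below 0.1 rad), for 0.2 s.
2. the rocker is pressed down to on (value of joint rocker above 0.33 rad), for 0.1 s.
At the end, for the whole second after the job is handed in: The flat pack is at rest with its plug block fully in the socket: its shoulders within 3 mm of the charger's front face, within 5 mm sideways, in line with the socket to 0.06 rad and flat to 0.05 rad; and the rocker stands at on (over 0.33 of 0.40 rad) (x of pack_shoulder in the frame of charger_mouth above -0.003 m and horizontal distance between pack_shoulder and charger_mouth below 0.005 m and angle between the x axis of pack and the x axis of charger_mouth, either way round below 0.06 rad and angle between pack's own z axis and vertical below 0.05 rad and linear speed of pack below 0.01 m/s and value of joint rocker above 0.33 rad); the robot touches nothing.
It fails at once if the flat pack is picked up (its underside over 20 mm above the bench) (height (world z) of pack above 0.02 m).
It fails at once if another thing is disturbed (the spare pack, the rotary tool or a loose bead moved over 30 mm) (distance of any of spare_pack, rotary_tool, bead_a, bead_b from where it was at the start of the episode above 0.03 m).
It also fails if it takes over 64 s, if anything falls off the work surface, if the arm or the gripper's body presses on something with over 40 N, if the wrist force passes 120 N, or if a joint passes its speed limit or range.

### The arm

A 6-joint arm with a two-finger parallel gripper is mounted at the origin on the work surface. World frame = base frame: x ahead of the robot, y to its left, z up, the work surface at z = 0. Lengths are in m, angles in degrees, forces in N, time in s.
With the tool pointing down it reaches from about 0.25 to 0.775 m from the base axis. Payload 4 kg.
Tool frame: the origin (TCP) lies midway between the tips of the shut fingers; the grasp point (between the pads) lies behind it (manip.hold_point_z is the z of the grasp point in the tool frame, in m); z points along the fingers, y is the direction in which the jaws open and shut (so a half turn about z gives the same grasp; the last joint's range is limited). The gripper opens to 94 mm and grips with 3 to 60 N. Pads are 16 mm wide; open, the fingers measure 119 mm over their backs; the gripper's body (75 mm by 177 mm) begins 78 mm behind the grasp point.
Start: joints at [-78.673, 4.996, 78.535, -0, 96.463, -5.907], TCP at [0.163, -0.525, 0.206] pointing down, gripper open.
Joint ranges: [-177.83, 177.83], [-43.37, 116.18], [15.69, 146.23], [-61.86, 241.86], [9.47, 152.12], [-147.06, 147.06]. Speed limits (degrees/s): [159.86, 159.86, 180, 180, 180, 180].

### API

Orientations are given as a 3x3 rotation matrix whose columns are the frame's x, y, z axes.
In Python, from plant import sensors, vision, workorder, manip gives the robot as it stands.
- The arm moves only by the tool servo_tool, never from a script. Its argument "plan" is a list of rows, each an object with "delta_pos": the shift along the tool's x, y, z in units of 30 mm (1.0 is 30 mm), a list of three; "twist": the turn, a rotation vector about the tool's x, y, z in degrees, a list of three; "claw": the opening in per cent of the stroke, from 0 (shut) to 100 (fully open). A call has exactly 8 rows; each row is the pose to reach, as a shift and turn from the pose measured when the call began, along the tool's axes at that moment; what a row does not reach only later rows make up. A row lasts 1/12 s, in which the tool goes at most 41.7 mm and 7.16 degrees, less where a joint would pass 70% of its speed; a pose out of reach is approached as far as the arm can. A call with a gripper value outside its range is refused whole. The fingers move at their own pace and stop on an object; the grip force is fixed at half the most. Time passes only in rows, so rows that repeat a pose let the fingers close, or fill a call up. It gives the time, the measured TCP pose, the force and the opening at its end, in the units of the state.
- sensors.sense(): the state, without advancing time (a new reading comes with each control period).
- vision.get_image(name): name is "scene" or "top" or "wrist"; returns (picture, depth): 400x640x3 uint8, red, green, blue; 400x640 float32, m along the optical axis (not along the pixel's ray), 0 where there is no reading.
- vision.get_calibration(name): a dict with "mtx" (3x3 intrinsics, pixels), "pose" (4x4, takes a point from camera to world coordinates); the wrist camera has in their place "hand_eye" (4x4, takes a point from camera to tool coordinates, whose origin is the TCP and whose axes are the flange's). Camera axes: x right, y down, z forward; pixel columns grow to the right and rows downward; lengths in m; the calibration is good to about 2 mm. A picture is of the moment at which its call begins: read the wrist's pose just before it. get_calibration takes no time and is no camera call.
- workorder.close_job(): hands the job in, once; it reports no verdict.
The state is a dict: "t": time; "q": joint angles; "qd": joint speeds; "joint_torque": joint torques, N m; "position": TCP position; "eef_rot": TCP orientation; "ft_force": force on the tool from outside, world axes, zero at the start; "torque": the same for the moment, N m; "finger_gap": finger opening in m.
Only numpy, scipy, OpenCV 4.12 (cv2) and the standard library are available. Lean on these libraries where they do the work, as an engineer would, in place of code of your own. Each camera call takes 0.05 s, during which the arm holds its last target. There are 200 camera calls.

## Working session

There is one attempt and no reset: what is moved stays moved. The work goes in short steps, Python scripts to look and compute and a tool call to move; the robot and the scene stay as the last step left them, time stands still between calls to the robot, and variables do not carry over. Pictures are saved under pics/ and viewed, about 8 in all and at most 12, crops included, and the job is handed in when it is done.

Besides the shell and the picture viewer there is one more tool, called after "Request:" as name(argument=value, ...), one argument or row to a line, values as JSON. servo_tool: Moves the arm, as the interface text tells. Its arguments: {"type":"object","properties":{"plan":{"type":"array"}},"required":["plan"]}

```bash
ls; mkdir -p pics
python3 - <<'E'
from plant import sensors, vision, manip
import cv2,numpy as np
s=sensors.sense();print(s['t'],s['position'],s['eef_rot'],s['finger_gap'],manip.hold_point_z)
for n in('scene','top'):
    p,d=vision.get_image(n);cv2.imwrite(f'pics/{n}0.png',p[:,:,::-1]);np.save(f'pics/{n}0.npy',d)
    c=vision.get_calibration(n);print(n,c)
print(vision.get_calibration('wrist'))
E
```

```text
pics
0.0 [ 0.16295668 -0.52540811  0.20530867] [[ 9.55115267e-01  2.96234406e-01  5.35694637e-05]
 [ 2.96234411e-01 -9.55115249e-01 -1.88195920e-04]
 [-4.58509479e-06  1.95617915e-04 -9.99999981e-01]] 0.09384126738535498 -0.0188
scene {'mtx': array([[453.46864283,   0.        , 321.45586583],
       [  0.        , 453.46864283, 199.95921353],
       [  0.        ,   0.        ,   1.        ]]), 'pose': array([[-8.18036534e-01,  3.79221743e-01, -4.32443173e-01,
         9.91777588e-01],
       [ 5.75166245e-01,  5.39170153e-01, -6.15206744e-01,
         7.38672682e-01],
       [-1.39321704e-04, -7.51988309e-01, -6.59176429e-01,
         8.66948156e-01],
       [ 0.00000000e+00,  0.00000000e+00,  0.00000000e+00,
         1.00000000e+00]])}
top {'mtx': array([[363.43141726,   0.        , 323.50983679],
       [  0.        , 363.43141726, 198.71909633],
       [  0.        ,   0.        ,   1.        ]]), 'pose': array([[-3.69617891e-03, -9.92447286e-01,  1.22616160e-01,
         3.27491600e-01],
       [-9.99675637e-01,  5.77351410e-04, -2.54614821e-02,
         2.10675529e-03],
       [ 2.51983862e-02, -1.22670498e-01, -9.92127507e-01,
         1.25397415e+00],
       [ 0.00000000e+00,  0.00000000e+00,  0.00000000e+00,
         1.00000000e+00]])}
{'mtx': array([[341.6004791 ,   0.        , 322.17127506],
       [  0.        , 341.6004791 , 194.59457428],
       [  0.        ,   0.        ,   1.        ]]), 'hand_eye': array([[-1.88270798e-04, -9.61614053e-01, -2.74405500e-01,
         8.03770455e-02],
       [ 9.99999901e-01, -2.91756884e-04,  3.36315197e-04,
         6.21347214e-04],
       [-4.03465113e-04, -2.74405409e-01,  9.61614012e-01,
        -1.80339285e-01],
       [ 0.00000000e+00,  0.00000000e+00,  0.00000000e+00,
         1.00000000e+00]])}
```

View pics/top0.png

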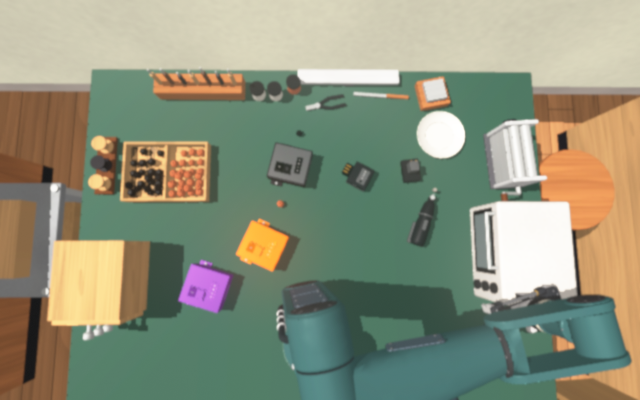

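View pics/scene0.png

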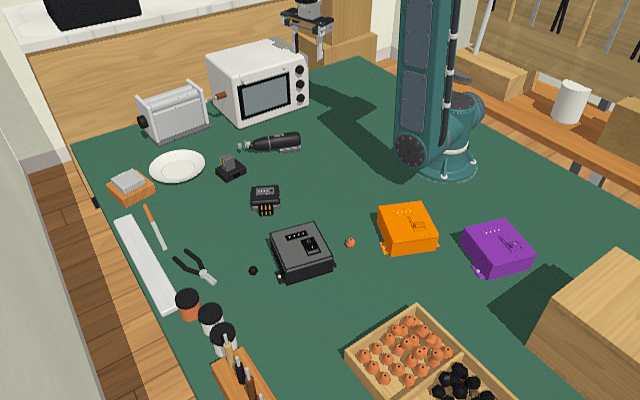

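Candidates in the top view: the dark charger is at (290,164), the orange one at (263,246) and the purple one at (205,288). The flat pack with gold contacts is at (359,176), and the spare pack with a stem is at (412,170). I choose the dark charger and the pack at (359,176), and will check both in a close crop.

```bash
cat > h.py <<'E'
import numpy as np,cv2
from plant import vision
def ray(c,uv):
    uv=np.atleast_2d(uv).astype(float);K=c['mtx'];P=c['pose']
    d=np.c_[(uv[:,0]-K[0,2])/K[0,0],(uv[:,1]-K[1,2])/K[1,1],np.ones(len(uv))]
    return d@P[:3,:3].T,P[:3,3]
def atz(c,uv,z):
    d,o=ray(c,uv);return o+d*((z-o[2])/d[:,2])[:,None]
def cloud(c,depth):
    v,u=np.mgrid[:depth.shape[0],:depth.shape[1]]
    d,o=ray(c,np.c_[u.ravel(),v.ravel()]);return (o+d*depth.ravel()[:,None]).reshape(*depth.shape,3)
E
python3 - <<'E'
from h import *
a=cv2.imread('pics/top0.png')[130:220,255:385];b=cv2.imread('pics/scene0.png')[170:290,230:370]
a=cv2.resize(a,(780,540),interpolation=2);cv2.imwrite('pics/tc.png',a)
for n in('top','scene'):
    c=vision.get_calibration(n);w=cloud(c,np.load(f'pics/{n}0.npy'))
    for name,(lo,hi),xy in(('charger',(.05,.064),None),('pack',(.03,.042),None)):
        m=(w[...,2]>lo)&(w[...,2]<hi)
        m[:]=m
        k,l,st,ce=cv2.connectedComponentsWithStats(m.astype(np.uint8))
        for i in range(1,k):
            if 60<st[i,4]<6000:
                q=w[l==i];r=cv2.minAreaRect((q[:,:2]*1000).astype(np.float32))
                if .3<q[:,0].mean()<.65 and abs(q[:,1].mean())<.35: print(n,name,ce[i].round(),st[i,4],q.mean(0).round(3),[np.round(x,1) for x in r])
E
```

```text
top charger [290. 163.] 1302 [0.596 0.084 0.058] [array([596.,  86.]), array([132.5, 121.8]), np.float64(76.5)]
top charger [262. 245.] 1421 [0.324 0.17  0.059] [array([323.8, 173.4]), array([133.1, 122.1]), np.float64(65.6)]
top pack [360. 175.] 469 [ 0.559 -0.155  0.036] [array([ 559.1, -154.9]), array([72. , 80.2]), np.float64(63.2)]
scene charger [407. 221.] 1669 [0.331 0.178 0.06 ] [array([324.6, 173.3]), array([135.7, 123.3]), np.float64(66.2)]
scene charger [299. 246.] 1932 [0.602 0.091 0.059] [array([597.2,  86.4]), array([138.3, 121.6]), np.float64(76.2)]
scene pack [265. 194.] 524 [ 0.563 -0.149  0.037] [array([ 565.6, -143.5]), array([100. ,  79.2]), np.float64(61.2)]
scene pack [407. 239.] 200 [0.357 0.21  0.036] [array([365.9, 190.8]), array([ 87.8, 173. ]), np.float64(19.6)]
scene pack [304. 268.] 181 [0.621 0.141 0.036] [array([626.7, 134.2]), array([ 64.2, 140.7]), np.float64(43.8)]
```

View pics/tc.png

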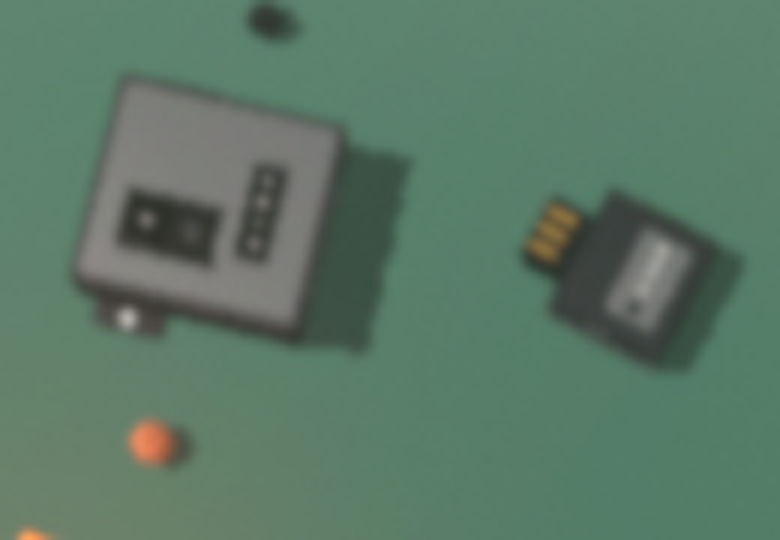

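The crop confirms both. The charger's front face is on its right, running from (343,128) to (300,340), and its rocker is at (170,227) with the raised half on the left. The pack's gold-contact plug at (552,233) points toward that face. The gripper starts near the oven, so I check clearance before moving.

Run:
```python
from h import *
for n in('top','scene'):
    w=cloud(vision.get_calibration(n),np.load(f'pics/{n}0.npy'))
    print(n)
    for y in np.arange(-.75,-.2,.05):
        r=[]
        for x in np.arange(.05,.7,.05):
            m=(abs(w[...,0]-x)<.025)&(abs(w[...,1]-y)<.025)&(w[...,2]<.9)
            r.append(f'{w[...,2][m].max():.2f}' if m.any() else ' -- ')
        print(f'{y:.2f}',*r)
```

```text
top
-0.75 0.01  --   --  0.21 0.21 0.21 0.21 0.21 0.21 0.01 0.15  --   -- 
-0.70 0.01  --  0.21 0.21 0.21 0.21 0.21 0.21 0.21 0.15 0.15 0.14 0.14
-0.65  --  0.00  --  0.21 0.21 0.21 0.21 0.21 0.21 0.15 0.15 0.14 0.14
-0.60  --  0.00 0.23 0.35 0.21 0.21 0.21 0.21 0.21 0.15 0.15 0.11 0.11
-0.55 0.01 0.60 0.60 0.60 0.59 0.21 0.21 0.21 0.21 0.01 0.01 0.01 0.01
-0.50 0.01 0.60 0.60 0.60 0.59 0.19 0.19 0.19 0.01 0.01 0.01 0.01 0.03
-0.45 0.01 0.59 0.35 0.60 0.01 0.01 0.01 0.01 0.01 0.01 0.01 0.01 0.03
-0.40 0.01 0.59 0.58 0.59 0.01 0.01 0.05 0.06 0.06 0.05 0.01 0.01 0.02
-0.35 0.56 0.59 0.59 0.58 0.01 0.05 0.06 0.06 0.06 0.01 0.07 0.07 0.02
-0.30 0.58 0.60 0.59 0.01 0.01 0.01 0.05 0.01 0.01 0.00 0.07 0.07 0.01
-0.25 0.60 0.60 0.60 0.01 0.01 0.01 0.01 0.01 0.01 0.01 0.01 0.01 0.01
scene
-0.75  --   --  0.21 0.21 0.21 0.21 0.21 0.21 0.21 0.00 0.15  --   -- 
-0.70 0.01  --  0.21 0.21 0.21 0.21 0.21 0.21 0.21 0.15 0.15 0.14 0.14
-0.65 0.01 0.01 0.21 0.21 0.21 0.21 0.21 0.21 0.21 0.15 0.15 0.14 0.14
-0.60 0.01 0.01 0.35 0.35 0.21 0.21 0.21 0.21 0.21 0.15 0.15 0.12 0.12
-0.55 0.01 0.01 0.32 0.40 0.21 0.21 0.21 0.21 0.21 0.01 0.01 0.01 0.01
-0.50 0.01 0.35 0.40 0.40 0.19 0.19 0.19 0.20 0.18 0.01 0.01 0.01 0.03
-0.45 0.01 0.35 0.35 0.39 0.01 0.01 0.01 0.01 0.00 0.01 0.01 0.01 0.03
-0.40 0.01 0.01 0.01 0.01 0.01 0.01  --  0.06 0.06 0.05 0.01 0.01 0.03
-0.35 0.01 0.01 0.01 0.01 0.01 0.01 0.06 0.06 0.06 0.01 0.07 0.07 0.02
-0.30 0.01 0.01 0.01 0.01 0.01 0.01 0.05 0.01 0.01 0.01 0.07 0.07 0.01
-0.25 0.01 0.01 0.01 0.01 0.01 0.01 0.01 0.01 0.01 0.00 0.01 0.01 0.01
```

Request:
servo_tool(
  plan=[
    {"delta_pos":[0,0,-1.3],"twist":[0,0,0],"claw":100},
    {"delta_pos":[0,0,-2],"twist":[0,0,0],"claw":100},
    {"delta_pos":[2.5,-8,-2],"twist":[0,0,0],"claw":100},
    {"delta_pos":[2.5,-8,-2],"twist":[0,0,0],"claw":100},
    {"delta_pos":[2.5,-8,-2],"twist":[0,0,0],"claw":100},
    {"delta_pos":[2.5,-8,-2],"twist":[0,0,0],"claw":100},
    {"delta_pos":[2.5,-8,-2],"twist":[0,0,0],"claw":100},
    {"delta_pos":[2.5,-8,-2],"twist":[0,0,0],"claw":100},
  ],
)

```text
t: 0.77
position: [0.163, -0.2731, 0.2642]
eef_rot: [[0.955, 0.296, -0.001], [0.296, -0.955, 0.002], [0.0, -0.002, -1.0]]
ft_force: [-0.4, 0.8, -0.5]
finger_gap: 0.0939
```

Request:
servo_tool(
  plan=[
    {"delta_pos":[13.8,0.15,2],"twist":[0,0,-46],"claw":100},
    {"delta_pos":[13.8,0.15,2],"twist":[0,0,-46],"claw":100},
    {"delta_pos":[13.8,0.15,2],"twist":[0,0,-46],"claw":100},
    {"delta_pos":[13.8,0.15,2],"twist":[0,0,-46],"claw":100},
    {"delta_pos":[13.8,0.15,2],"twist":[0,0,-46],"claw":100},
    {"delta_pos":[13.8,0.15,2],"twist":[0,0,-46],"claw":100},
    {"delta_pos":[13.8,0.15,2],"twist":[0,0,-46],"claw":100},
    {"delta_pos":[13.8,0.15,2],"twist":[0,0,-46],"claw":100},
  ],
)

```text
t: 1.43
position: [0.4804, -0.1779, 0.2154]
eef_rot: [[0.449, 0.894, -0.002], [0.894, -0.449, 0.002], [0.001, -0.003, -1.0]]
ft_force: [-0.3, -1.1, -1.7]
finger_gap: 0.0937
```

Request:
servo_tool(
  plan=[
    {"delta_pos":[2.3,0,0],"twist":[0,0,0],"claw":100},
    {"delta_pos":[2.3,0,0],"twist":[0,0,0],"claw":100},
    {"delta_pos":[2.3,0,0],"twist":[0,0,0],"claw":100},
    {"delta_pos":[2.3,0,0],"twist":[0,0,0],"claw":100},
    {"delta_pos":[2.3,0,0],"twist":[0,0,0],"claw":100},
    {"delta_pos":[2.3,0,0],"twist":[0,0,0],"claw":100},
    {"delta_pos":[2.3,0,0],"twist":[0,0,0],"claw":100},
    {"delta_pos":[2.3,0,0],"twist":[0,0,0],"claw":100},
  ],
)

```text
t: 2.1
position: [0.5108, -0.1173, 0.2158]
eef_rot: [[0.45, 0.893, -0.002], [0.893, -0.45, 0.002], [0.001, -0.002, -1.0]]
ft_force: [-0.6, 0.3, -1.6]
finger_gap: 0.094
```

```bash
cat >> h.py <<'E'
from plant import sensors
def wrist(tag):
    s=sensors.sense();p,d=vision.get_image('wrist');c=vision.get_calibration('wrist')
    T=np.eye(4);T[:3,:3]=s['eef_rot'];T[:3,3]=s['position'];c['pose']=T@c['hand_eye']
    cv2.imwrite(f'pics/{tag}.png',p[:,:,::-1]);np.save(f'pics/{tag}.npy',d)
    return s,p,d,c
def rects(c,d,bands,win,mn=300):
    w=cloud(c,d)
    for lo,hi in bands:
        m=(d>0)&(w[...,2]>lo)&(w[...,2]<hi)&(w[...,0]>win[0])&(w[...,0]<win[1])&(w[...,1]>win[2])&(w[...,1]<win[3])
        k,l,st,ce=cv2.connectedComponentsWithStats(m.astype(np.uint8))
        for i in range(1,k):
            if st[i,4]>mn:
                q=w[l==i];r=cv2.minAreaRect((q[:,:2]*1000).astype(np.float32))
                print((lo,hi),ce[i].round(),st[i,4],q.mean(0).round(4),[np.round(x,1) for x in r])
E
python3 - <<'E'
from h import *
s,p,d,c=wrist('w0');rects(c,d,[(.05,.062),(.031,.042),(.02,.030),(.0645,.075)],(.4,.75,-.3,.25),60)
E
```

```text
(0.05, 0.062) [293.   9.] 1744 [0.558  0.0327 0.0584] [array([569.9,  24.1]), array([ 21.1, 105.2]), np.float64(63.7)]
(0.031, 0.042) [321.  15.] 370 [0.5801 0.0213 0.0372] [array([581.1,  20.9]), array([  1.9, 119.3]), np.float64(76.4)]
(0.031, 0.042) [378. 184.] 4609 [ 0.5602 -0.1545  0.0369] [array([ 559.9, -157. ]), array([72.4, 81.3]), np.float64(61.5)]
(0.02, 0.03) [366.   6.] 81 [0.6234 0.011  0.0249] [array([623.3,  10.7]), array([ 2.2, 34.1]), np.float64(74.9)]
(0.02, 0.03) [280.  28.] 72 [0.5396 0.0313 0.0247] [array([539.9,  31. ]), array([ 2.6, 33.8]), np.float64(77.9)]
(0.02, 0.03) [380. 139.] 921 [ 0.5827 -0.1125  0.0285] [array([ 574.3, -108.9]), array([30.7, 61.1]), np.float64(65.6)]
```

View pics/w0.png

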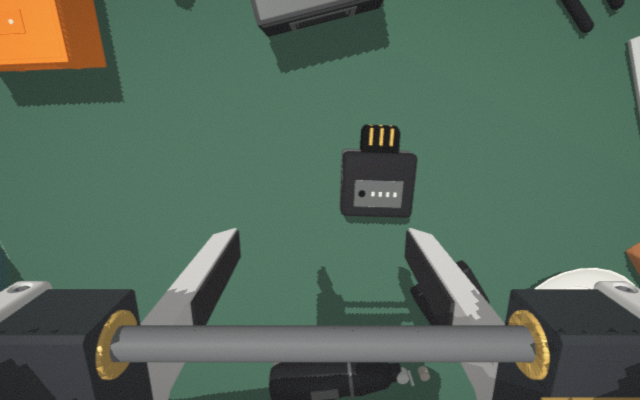

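The wrist view shows the pack at (378,184) with its plug pointing toward the charger. The charger's front face is at the top edge, around (320,18). I'll straddle the pack's sides with the open jaws and slide it along the bench.

Request:
servo_tool(
  plan=[
    {"delta_pos":[-0.42,2.04,0],"twist":[0,0,1],"claw":100},
    {"delta_pos":[-0.42,2.04,0],"twist":[0,0,1],"claw":100},
    {"delta_pos":[-0.42,2.04,1],"twist":[0,0,1],"claw":100},
    {"delta_pos":[-0.42,2.04,2],"twist":[0,0,1],"claw":100},
    {"delta_pos":[-0.42,2.04,3.5],"twist":[0,0,1],"claw":100},
    {"delta_pos":[-0.42,2.04,4.8],"twist":[0,0,1],"claw":100},
    {"delta_pos":[-0.42,2.04,4.8],"twist":[0,0,1],"claw":100},
    {"delta_pos":[-0.42,2.04,4.8],"twist":[0,0,1],"claw":100},
  ],
)

```text
t: 2.82
position: [0.5572, -0.1553, 0.0689]
eef_rot: [[0.466, 0.885, -0.008], [0.885, -0.466, 0.005], [0.0, -0.01, -1.0]]
ft_force: [-0.4, 0.4, -1.9]
finger_gap: 0.094
```

Run:
```python
from h import *
s,p,d,c=wrist('w1');print(s['position'],s['eef_rot'][:,0]);rects(c,d,[(.05,.062),(.031,.042)],(.4,.75,-.3,.25),60)
```

```text
[ 0.55717082 -0.15529685  0.06890801] [4.66408787e-01 8.84569246e-01 3.03425977e-04]
(0.031, 0.042) [326. 218.] 11940 [ 0.5613 -0.1541  0.0369] [array([ 560. , -156.2]), array([71.1, 81. ]), np.float64(61.4)]
```

View pics/w1.png

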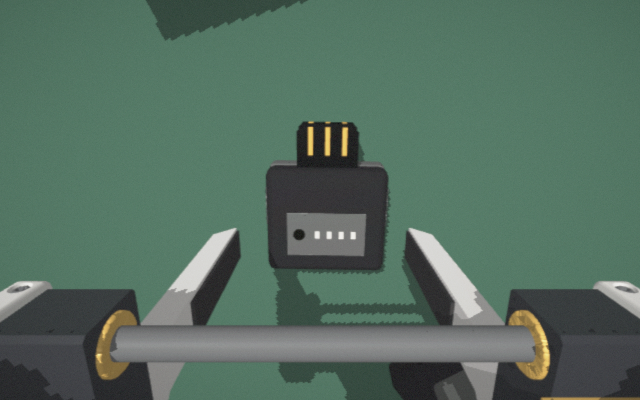

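The pack (326,218) is centred between the fingertips at (238,230) and (408,230), about 3 mm to the right. I'll descend and close.

Request:
servo_tool(
  plan=[
    {"delta_pos":[0,0.1,0],"twist":[0,0,0.8],"claw":100},
    {"delta_pos":[0,0.1,0],"twist":[0,0,0.8],"claw":100},
    {"delta_pos":[0,0.1,0.5],"twist":[0,0,0.8],"claw":100},
    {"delta_pos":[0,0.1,1],"twist":[0,0,0.8],"claw":100},
    {"delta_pos":[0,0.1,1.5],"twist":[0,0,0.8],"claw":100},
    {"delta_pos":[0,0.1,1.9],"twist":[0,0,0.8],"claw":100},
    {"delta_pos":[0,0.1,1.9],"twist":[0,0,0.8],"claw":100},
    {"delta_pos":[0,0.1,1.9],"twist":[0,0,0.8],"claw":100},
  ],
)

```text
t: 3.53
position: [0.563, -0.1577, 0.0164]
eef_rot: [[0.479, 0.878, -0.0], [0.878, -0.479, 0.002], [0.001, -0.001, -1.0]]
ft_force: [0.3, 0.9, -2.7]
finger_gap: 0.0938
```

Request:
servo_tool(
  plan=[
    {"delta_pos":[0,0,0],"twist":[0,0,0],"claw":75},
    {"delta_pos":[0,0,0],"twist":[0,0,0],"claw":75},
    {"delta_pos":[0,0,0],"twist":[0,0,0],"claw":75},
    {"delta_pos":[0,0,0],"twist":[0,0,0],"claw":75},
    {"delta_pos":[0,0,0],"twist":[0,0,0],"claw":75},
    {"delta_pos":[0,0,0],"twist":[0,0,0],"claw":75},
    {"delta_pos":[0,0,0],"twist":[0,0,0],"claw":75},
    {"delta_pos":[0,0,0],"twist":[0,0,0],"claw":75},
  ],
)

```text
t: 4.2
position: [0.5632, -0.1576, 0.0179]
eef_rot: [[0.479, 0.878, 0.0], [0.878, -0.479, 0.002], [0.002, -0.001, -1.0]]
ft_force: [-4.2, 2.2, 6.5]
finger_gap: 0.0798
```

Request:
servo_tool(
  plan=[
    {"delta_pos":[0.5,-0.27,0],"twist":[0,0,-2.5],"claw":75},
    {"delta_pos":[1,-0.54,0],"twist":[0,0,-5],"claw":75},
    {"delta_pos":[1.5,-0.81,0],"twist":[0,0,-7.5],"claw":75},
    {"delta_pos":[1.9,-1.1,0],"twist":[0,0,-10],"claw":75},
    {"delta_pos":[2.4,-1.36,0],"twist":[0,0,-12.5],"claw":75},
    {"delta_pos":[2.9,-1.63,0],"twist":[0,0,-15],"claw":75},
    {"delta_pos":[2.9,-1.63,0],"twist":[0,0,-15],"claw":75},
    {"delta_pos":[2.9,-1.63,0],"twist":[0,0,-15],"claw":75},
  ],
)

```text
t: 4.87
position: [0.562, -0.0567, 0.0179]
eef_rot: [[0.234, 0.972, 0.001], [0.972, -0.234, 0.003], [0.003, -0.0, -1.0]]
ft_force: [-0.3, 1.3, -1.6]
finger_gap: 0.0796
```

Run:
```python
from h import *
s,p,d,c=wrist('w2');print(s['position'],s['eef_rot'][:,0],s['ft_force']);rects(c,d,[(.05,.062),(.031,.042)],(.4,.75,-.3,.25),60)
p,d=vision.get_image('top');c=vision.get_calibration('top');rects(c,d,[(.05,.064),(.031,.042)],(.5,.7,-.2,.25),30)
```

```text
[ 0.56196643 -0.05666376  0.01792957] [0.23406764 0.97221673 0.00264211] [-0.34133105  1.25753514 -1.6465377 ]
(0.05, 0.062) [322.  48.] 30985 [0.5853 0.0376 0.0595] [array([585.1,  37.2]), array([ 34.8, 121. ]), np.float64(76.5)]
(0.05, 0.062) [228. 266.] 554 [ 0.5218 -0.0418  0.0563] [array([522.3, -44.2]), array([ 9.8, 21.4]), np.float64(21.1)]
(0.05, 0.062) [417. 266.] 554 [ 0.606  -0.062   0.0563] [array([604.4, -63.9]), array([21.3,  9.9]), np.float64(40.6)]
(0.031, 0.042) [323. 251.] 19489 [ 0.5634 -0.0541  0.0369] [array([562.4, -57.6]), array([ 72., 104.]), np.float64(76.7)]
(0.05, 0.064) [290. 163.] 1297 [0.5958 0.0837 0.0582] [array([596.3,  85.9]), array([132.3, 122.4]), np.float64(76.8)]
```

View pics/w2.png

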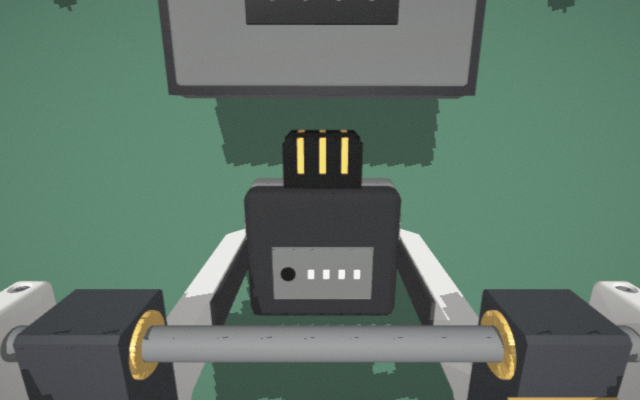

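The plug at (323,160) lines up with the charger's centre column (322). The gap is about 44 mm and the lateral error under 1 mm. I'll slide it in.

Request:
servo_tool(
  plan=[
    {"delta_pos":[0.2,0,0],"twist":[0,0,0],"claw":75},
    {"delta_pos":[0.4,0,0],"twist":[0,0,0],"claw":75},
    {"delta_pos":[0.6,0,0],"twist":[0,0,0],"claw":75},
    {"delta_pos":[0.8,0,0],"twist":[0,0,0],"claw":75},
    {"delta_pos":[1.0,0,0],"twist":[0,0,0],"claw":75},
    {"delta_pos":[1.2,0,0],"twist":[0,0,0],"claw":75},
    {"delta_pos":[1.35,0,0],"twist":[0,0,0],"claw":75},
    {"delta_pos":[1.35,0,0],"twist":[0,0,0],"claw":75},
  ],
)

```text
t: 5.63
position: [0.5717, -0.0168, 0.0179]
eef_rot: [[0.235, 0.972, 0.001], [0.972, -0.235, 0.004], [0.004, -0.0, -1.0]]
ft_force: [1.0, 0.8, -2.8]
finger_gap: 0.0798
```

Request:
servo_tool(
  plan=[
    {"delta_pos":[0.05,0,0],"twist":[0,0,0],"claw":75},
    {"delta_pos":[0.1,0,0],"twist":[0,0,0],"claw":75},
    {"delta_pos":[0.13,0,0],"twist":[0,0,0],"claw":75},
    {"delta_pos":[0.16,0,0],"twist":[0,0,0],"claw":75},
    {"delta_pos":[0.18,0,0],"twist":[0,0,0],"claw":75},
    {"delta_pos":[0.18,0,0],"twist":[0,0,0],"claw":75},
    {"delta_pos":[0.18,0,0],"twist":[0,0,0],"claw":75},
    {"delta_pos":[0.18,0,0],"twist":[0,0,0],"claw":75},
  ],
)

```text
t: 6.3
position: [0.5728, -0.0123, 0.0179]
eef_rot: [[0.235, 0.972, 0.0], [0.972, -0.235, 0.003], [0.003, -0.0, -1.0]]
ft_force: [-2.1, -3.6, -1.8]
finger_gap: 0.0794
```

Request:
servo_tool(
  plan=[
    {"delta_pos":[0.05,0,0],"twist":[0,0,0],"claw":75},
    {"delta_pos":[0.1,0,0],"twist":[0,0,0],"claw":75},
    {"delta_pos":[0.1,0,0],"twist":[0,0,0],"claw":75},
    {"delta_pos":[0.1,0,0],"twist":[0,0,0],"claw":75},
    {"delta_pos":[0.1,0,0],"twist":[0,0,0],"claw":75},
    {"delta_pos":[0.1,0,0],"twist":[0,0,0],"claw":75},
    {"delta_pos":[0.1,0,0],"twist":[0,0,0],"claw":75},
    {"delta_pos":[0.1,0,0],"twist":[0,0,0],"claw":75},
  ],
)

```text
t: 6.97
position: [0.5727, -0.0122, 0.0179]
eef_rot: [[0.236, 0.972, -0.002], [0.972, -0.236, -0.002], [-0.003, -0.001, -1.0]]
ft_force: [-3.0, -9.7, -0.5]
finger_gap: 0.0799
```

Run:
```python
from h import *
s,p,d,c=wrist('w3');print(s['position'],s['ft_force'])
rects(c,d,[(.05,.064),(.031,.042)],(.5,.7,-.2,.25),30)
```

```text
[ 0.57272967 -0.01223129  0.01791415] [-2.96629885 -9.72234148 -0.54770348]
(0.05, 0.064) [326. 106.] 58396 [0.5924 0.0607 0.0597] [array([590.5,  60. ]), array([ 79.6, 121.5]), np.float64(76.4)]
(0.05, 0.064) [228. 267.] 659 [0.5327 0.0029 0.0574] [array([533.2,   0.7]), array([ 9.8, 21.1]), np.float64(22.8)]
(0.05, 0.064) [417. 267.] 653 [ 0.6168 -0.0174  0.0573] [array([615.1, -19.2]), array([21.2,  9.9]), np.float64(40.8)]
(0.031, 0.042) [322. 259.] 16891 [ 0.573  -0.0141  0.0371] [array([572.5, -16.9]), array([ 64.8, 103.7]), np.float64(76.5)]
```

View pics/w3.png

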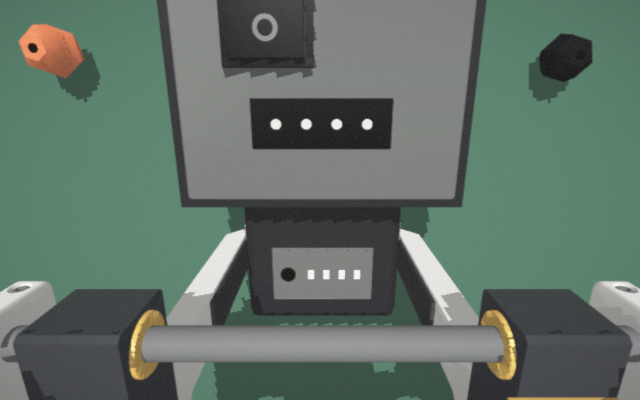

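The shoulders are flush with the charger face at row 207, and the tool stayed put under a 10 N push, so the pack is home. The rocker's "O" half shows at (265,27), and both beads are undisturbed. I'll release and rise.

Request:
servo_tool(
  plan=[
    {"delta_pos":[0,0,0],"twist":[0,0,0],"claw":100},
    {"delta_pos":[0,0,0],"twist":[0,0,0],"claw":100},
    {"delta_pos":[0,0,0],"twist":[0,0,0],"claw":100},
    {"delta_pos":[0,0,0],"twist":[0,0,0],"claw":100},
    {"delta_pos":[0,0,-1],"twist":[0,0,0],"claw":100},
    {"delta_pos":[0,0,-2],"twist":[0,0,0],"claw":100},
    {"delta_pos":[0,0,-3],"twist":[0,0,0],"claw":100},
    {"delta_pos":[0,0,-4],"twist":[0,0,0],"claw":100},
  ],
)

```text
t: 7.68
position: [0.5728, -0.0111, 0.1391]
eef_rot: [[0.235, 0.972, -0.002], [0.972, -0.235, -0.001], [-0.001, -0.001, -1.0]]
ft_force: [0.8, 0.7, -1.4]
finger_gap: 0.0941
```

Request:
servo_tool(
  plan=[
    {"delta_pos":[0,0,-0.5],"twist":[0,0,0],"claw":0},
    {"delta_pos":[1,0,-0.5],"twist":[0,0,0],"claw":0},
    {"delta_pos":[2,0,-0.5],"twist":[0,0,0],"claw":0},
    {"delta_pos":[2,0,-0.5],"twist":[0,0,0],"claw":0},
    {"delta_pos":[2,0,-0.5],"twist":[0,0,0],"claw":0},
    {"delta_pos":[2,0,-0.5],"twist":[0,0,0],"claw":0},
    {"delta_pos":[2,0,-0.5],"twist":[0,0,0],"claw":0},
    {"delta_pos":[2,0,-0.5],"twist":[0,0,0],"claw":0},
  ],
)

```text
t: 8.35
position: [0.5868, 0.0465, 0.1538]
eef_rot: [[0.236, 0.972, -0.002], [0.972, -0.236, -0.001], [-0.002, -0.002, -1.0]]
ft_force: [0.5, 1.1, -1.7]
finger_gap: 0.0442
```

Run:
```python
from h import *
s,p,d,c=wrist('w4');print(s['position'],s['eef_rot'][:,0],s['ft_force'],s['finger_gap'])
rects(c,d,[(.05,.0615),(.0635,.08)],(.5,.7,0,.25),30)
p,d=vision.get_image('top');c=vision.get_calibration('top');rects(c,d,[(.05,.064),(.031,.042)],(.5,.7,-.2,.25),30)
```

```text
[0.5867784  0.04652541 0.15382293] [ 0.23607398  0.97173369 -0.00164563] [ 0.47902728  1.10270056 -1.72480423] 0.0442117526230552
(0.05, 0.0615) [326. 143.] 21025 [0.6003 0.0867 0.0596] [array([597.3,  84.9]), array([131.5, 121.5]), np.float64(76.3)]
(0.05, 0.0615) [299.  97.] 126 [0.5885 0.1277 0.0596] [array([589.1, 127.6]), array([13.3, 30.6]), np.float64(50.8)]
(0.0635, 0.08) [297. 127.] 2223 [0.5817 0.1061 0.0674] [array([581.3, 105. ]), array([49. , 33.5]), np.float64(75.4)]
(0.05, 0.064) [289. 165.] 354 [0.5899 0.0857 0.0577] [array([595.1,  83.2]), array([126.6, 121.7]), np.float64(76.7)]
(0.031, 0.042) [324. 172.] 223 [ 0.5711 -0.0301  0.0357] [array([570.6, -33. ]), array([37.8, 83.9]), np.float64(89.8)]
(0.031, 0.042) [309. 172.] 53 [0.5689 0.0199 0.0354] [array([573.5,  21.3]), array([13.8, 63.4]), np.float64(86.0)]
```

View pics/w4.png

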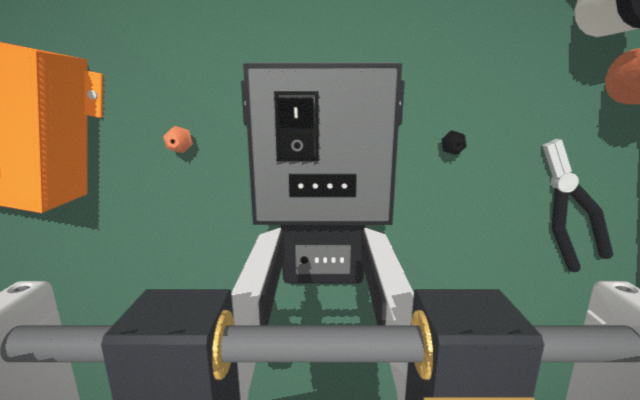

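The pack is seated behind the face, and the rocker's raised "I" half is at (296,112). I'll move over it with the fingers shut and then press.

Request:
servo_tool(
  plan=[
    {"delta_pos":[1.2,-0.33,0],"twist":[0,0,0],"claw":0},
    {"delta_pos":[2.4,-0.66,0],"twist":[0,0,0],"claw":0},
    {"delta_pos":[2.4,-0.66,0],"twist":[0,0,0],"claw":0},
    {"delta_pos":[2.4,-0.66,0.8],"twist":[0,0,0],"claw":0},
    {"delta_pos":[2.4,-0.66,1.6],"twist":[0,0,0],"claw":0},
    {"delta_pos":[2.4,-0.66,2.3],"twist":[0,0,0],"claw":0},
    {"delta_pos":[2.4,-0.66,2.3],"twist":[0,0,0],"claw":0},
    {"delta_pos":[2.4,-0.66,2.3],"twist":[0,0,0],"claw":0},
  ],
)

```text
t: 9.12
position: [0.5835, 0.1204, 0.0835]
eef_rot: [[0.237, 0.972, -0.005], [0.972, -0.237, -0.002], [-0.003, -0.005, -1.0]]
ft_force: [0.9, 0.3, -2.2]
finger_gap: 0.0005
```

Request:
servo_tool(
  plan=[
    {"delta_pos":[0,0,0.2],"twist":[0,0,0],"claw":0},
    {"delta_pos":[0,0,0.4],"twist":[0,0,0],"claw":0},
    {"delta_pos":[0,0,0.5],"twist":[0,0,0],"claw":0},
    {"delta_pos":[0,0,0.58],"twist":[0,0,0],"claw":0},
    {"delta_pos":[0,0,0.65],"twist":[0,0,0],"claw":0},
    {"delta_pos":[0,0,0.7],"twist":[0,0,0],"claw":0},
    {"delta_pos":[0,0,0.7],"twist":[0,0,0],"claw":0},
    {"delta_pos":[0,0,0.7],"twist":[0,0,0],"claw":0},
  ],
)

```text
t: 9.78
position: [0.5843, 0.1208, 0.0642]
eef_rot: [[0.237, 0.972, -0.002], [0.972, -0.237, -0.001], [-0.002, -0.002, -1.0]]
ft_force: [-0.2, 2.6, 5.4]
finger_gap: 0.0004
```

Request:
servo_tool(
  plan=[
    {"delta_pos":[0,0,0.05],"twist":[0,0,0],"claw":0},
    {"delta_pos":[0,0,0.08],"twist":[0,0,0],"claw":0},
    {"delta_pos":[0,0,0.1],"twist":[0,0,0],"claw":0},
    {"delta_pos":[0,0,0.1],"twist":[0,0,0],"claw":0},
    {"delta_pos":[0,0,0.1],"twist":[0,0,0],"claw":0},
    {"delta_pos":[0,0,0.1],"twist":[0,0,0],"claw":0},
    {"delta_pos":[0,0,0.1],"twist":[0,0,0],"claw":0},
    {"delta_pos":[0,0,0.1],"twist":[0,0,0],"claw":0},
  ],
)

```text
t: 10.45
position: [0.5843, 0.1208, 0.0641]
eef_rot: [[0.236, 0.972, -0.001], [0.972, -0.236, -0.001], [-0.001, -0.001, -1.0]]
ft_force: [-5.1, 1.3, 12.7]
finger_gap: 0.0008
```

Request:
servo_tool(
  plan=[
    {"delta_pos":[0,0,-1],"twist":[0,0,0],"claw":0},
    {"delta_pos":[0,0,-2],"twist":[0,0,0],"claw":0},
    {"delta_pos":[0,0,-3],"twist":[0,0,0],"claw":0},
    {"delta_pos":[-1,0,-4],"twist":[0,0,0],"claw":0},
    {"delta_pos":[-2,0,-4],"twist":[0,0,0],"claw":0},
    {"delta_pos":[-3,0,-4],"twist":[0,0,0],"claw":0},
    {"delta_pos":[-4,0,-4],"twist":[0,0,0],"claw":0},
    {"delta_pos":[-4,0,-4],"twist":[0,0,0],"claw":0},
  ],
)

```text
t: 11.12
position: [0.5543, -0.0007, 0.1833]
eef_rot: [[0.242, 0.97, -0.004], [0.97, -0.242, -0.005], [-0.006, -0.003, -1.0]]
ft_force: [0.3, -0.0, -1.3]
finger_gap: 0.0006
```

Run:
```python
from h import *
s,p,d,c=wrist('w5');print(s['t'],s['position'],s['ft_force'])
w=cloud(c,d)
u=np.array([.235,.972]);v=np.array([-.972,.235]);o=np.array([.5963,.0855])
q=w[...,:2]-o;a=q@u;b=q@v
for t in range(-4,44,4):
    m=(abs(a-t/1000)<.002)&(abs(b-.02)<.006)&(d>0);print(t,w[...,2][m].mean().round(4),end=' | ')
print();rects(c,d,[(.05,.0615),(.030,.042)],(.5,.7,-.2,.25),100)
```

```text
11.1167 [ 0.55432587 -0.00072455  0.18333237] [ 0.32889588 -0.01122822 -1.30434215]
-4 0.0687 | 0 0.0727 | 4 0.0713 | 8 0.0696 | 12 0.0678 | 16 0.0661 | 20 0.0651 | 24 0.065 | 28 0.0651 | 32 0.0652 | 36 0.0651 | 40 0.065 | 
(0.05, 0.0615) [350.  79.] 19171 [0.5992 0.0828 0.0596] [array([595.6,  81.9]), array([126.5, 121.8]), np.float64(76.1)]
(0.05, 0.0615) [323.  86.] 101 [0.5763 0.0844 0.0597] [array([576.2,  84.4]), array([ 1.7, 28. ]), np.float64(76.0)]
(0.03, 0.042) [343. 188.] 5092 [ 0.573  -0.0138  0.0371] [array([573. , -15.3]), array([66.2, 81.5]), np.float64(75.9)]
```

View pics/w5.png

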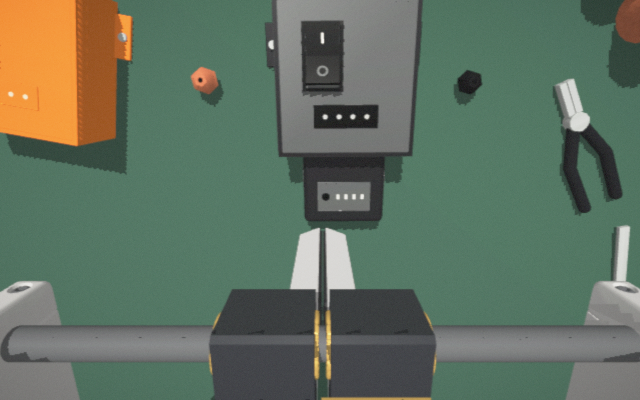

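The "I" half is now level at 65 mm and the "O" half is raised. The pack is flush with the face at (343,188), the beads are in place and the arm is clear, so I'll hand in.

```bash
python3 -c "
from plant import workorder;print(workorder.close_job())"
```

```text
the job is handed in; nothing more can be done
None
```

The pack is home in the dark charger's socket and the charger is switched on. I handed the job in at about 11 s of the 64 s allowed, and the hand-in gave no verdict.

- **Pack:** I held it lightly by its sides with the jaws, slid it flat along the bench, turned it in line with the socket and pushed it home. It stopped firm: a 10 N push moved it no further. After release, its shoulder measured within about 2 mm of the socket mouth and 0.5° of its axis. That is about the accuracy of the camera calibration.
- **Rocker:** I pressed the raised half with the fingers closed until it stopped at 64 mm, under about 13 N. In the last wrist view that half is level (65 mm measured) and the other half is raised, so the switch reads as on.
- **Other things:** Both beads stand clear of the charger in the last picture. The arm was clear of everything. I did not re-measure the spare pack or rotary tool at the end, but the arm never came down near either.

No check failed or disagreed.

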